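# Stop the magnetic stirrer from rocking

## Task

The magnetic stirrer has one short foot: press down on the round rubber pad on its top corner to feel it rock. Then push the grey wedge, by its heel and never lifted off the bench, under the short foot just until it is snug, and press the pad firmly again (about 10 N) to check that the stirrer stands level and no longer rocks; push a little more and test again if it does. Leave the wedge there, do not shove the stirrer from its place or jack it up, and leave the other things alone.

Things in the scene. Friction and masses are not known exactly. Their poses are not given: they have to be found in the camera images.
- stirrer: Loose magnetic stirrer, about 2.2 kg: white case 200 x 200 mm, underside 18 mm and flat top 54 mm above the bench; on top a metal plate 140 mm across, 4 mm high; knobs stand 15 mm out of its -x face. Four black rubber feet 22 mm across at x, y = +-80 mm, three of them full length. Origin: centre of the case at bench level; z up, x and y along the case sides.
- short_foot (a point): Centre of the flat bottom of the stirrer's one short foot, at (80, 80, 8) mm in its frame: 8 mm clear of the bench, below the pad. The wedge, pushed in along the stirrer's -y, just meets it when the wedge's origin is at (80, 107) mm in the stirrer's frame. Pushing farther takes over 5 N more and jacks the stirrer up.
- pad_top (a point): Centre of the top of the only round black rubber pad (28 mm across, 6 mm high), on the stirrer's top over the short foot: (80, 80, 60) mm in the stirrer's frame. While the gap is empty, pressing here with about 3 to 5 N rocks the stirrer: the pad sinks about 7 mm (0.07 rad) until the short foot meets the bench; let go and it rocks back. Once wedged it yields under 2 mm.
- wedge: Grey plastic wedge, 0.15 kg, flat on the bench, 100 mm long (y), 50 mm wide (x). Origin: middle of its underside. Thin end, 3 mm high, at y = -50 mm; the top slopes evenly to 17 mm at y = +42 mm. It starts 30 to 80 mm off the stirrer's +y side, thin end towards the short foot, lined up with it within about 12 mm and 0.15 rad. It slides with 1 to 2 N.
- wedge_heel (a point): On the wedge's upright heel plate (50 mm wide, 30 mm high, 8 mm thick): middle of its flat outer face, the face to push on, 15 mm above the bench, at (0, 50, 15) mm in the wedge's frame.
- bottle: Amber bottle with a cap, 66 mm across, about 150 mm tall, on the stirrer's -y side; leave alone. Origin: centre of its underside.
- burner: Blue gas cartridge with a burner on top, 88 mm across, 167 mm tall, on the stirrer's -y side; leave alone. Origin: centre of its underside.
- dishes: Stack of three culture dishes, 90 mm across, 45 mm high, on the stirrer's +y side, nearer its -x corner; leave alone. Origin: centre of its underside.
- rack: White test tube rack, 62 x 180 mm (x, y), 55 mm high, with tubes up to 114 mm, beyond the stirrer; leave alone. Origin: centre of its underside.
There are look-alikes about, which are no part of the job. What is meant by the wedge is not red, and is the larger of those in its own colour.

How it is judged:
On the way, in this order (a step that is already met when the one before it is completed fails the run):
1. the pad is pressed and the stirrer rocks (tilts by more than 0.04 rad) (contact force between the fingers and pad above 0.5 N and angle between stirrer's own z axis and vertical above 0.04 rad), for 0.05 s.
2. the wedge lies under the short foot, filling the gap to about 2 mm (y of wedge in the frame of stirrer between 0.093 and 0.121 m and x of wedge in the frame of stirrer between 0.058 and 0.102 m), for 0.2 s.
3. the pad is pressed with more than 5 N and the stirrer stays level (tilt under 0.014 rad) (all of step 2 and contact force between the fingers and pad above 5 N and angle between stirrer's own z axis and vertical below 0.014 rad), for 0.25 s.
At the end, for the whole second after the job is handed in: The wedge lies flat and still on the bench under the short foot (its origin 93 to 121 mm along y and 58 to 102 mm along x in the stirrer's frame), the stirrer stands level within 0.014 rad and within 25 mm of where it was, and the wedge and stirrer are at rest (all of step 2 and angle between stirrer's own z axis and vertical below 0.014 rad and height (world z) of wedge below 0.004 m and angle between wedge's own z axis and vertical below 0.04 rad and distance of stirrer from where it was at the start of the episode below 0.025 m and linear speed of each of stirrer, wedge below 0.01 m/s); the robot touches nothing.
It fails at once if the wedge is lifted off the bench or tipped (height (world z) of wedge above 0.01 m or angle between wedge's own z axis and vertical above 0.2 rad).
It fails at once if the stirrer is lifted, or shoved more than 30 mm (height (world z) of stirrer above 0.02 m or distance of stirrer from where it was at the start of the episode above 0.03 m).
It fails at once if a bystander is moved more than 20 mm or knocked over (distance of any of bottle, burner, dishes, rack from where it was at the start of the episode above 0.02 m or angle between any of bottle, burner, dishes, rack's own z axis and vertical above 0.3 rad).
It also fails if it takes over 54 s, if anything falls off the work surface, if the arm or the gripper's body presses on something with over 40 N, if the wrist force passes 120 N, or if a joint passes its speed limit or range.

## Robot

A 6-joint arm with a two-finger parallel gripper is mounted at the origin on the work surface. World frame = base frame: x ahead of the robot, y to its left, z up, the work surface at z = 0. Lengths are in m, angles in rad, forces in N, time in s.
With the tool pointing down it reaches from about 0.4 to 0.825 m from the base axis. Payload 7 kg.
Tool frame: the origin (TCP) lies between the finger pads; the fingertips stand 11 mm ahead of it and the grasp point (between the pads) lies 8 mm behind it (arm.tips_ahead is the distance from the TCP to the fingertips, in m); z points along the fingers, x is the direction in which the jaws open and shut, and the axes are right-handed (so a half turn about z gives the same grasp; the last joint's range is limited). The gripper opens to 88 mm and grips with 3 to 60 N. Pads are 19 mm wide; open, the fingers measure 130 mm over their backs; the gripper's body (78 mm by 193 mm) begins 47 mm behind the grasp point.
Start: joints at [-0.862, 0.359, 0.012, 0, -1.224, -0.288], TCP at [0.276, -0.616, 0.238] pointing down, gripper open.
Joint ranges: [-3.07, 3.07], [-1.43, 2.12], [-1.02, 1.25], [-3.03, 1.67], [-3.05, -0], [-3.03, 3.03]. Speed limits (rad/s): [2.39, 2.39, 3.01, 3.14, 3.14, 3.14].

## Interface

Orientations are given as [roll, pitch, yaw] about the fixed x, y, z axes, in that order (R = Rz(yaw) Ry(pitch) Rx(roll)).
In Python, from station import arm, optics, finder gives the robot as it stands. The module is installed in compiled form; this text tells all that it offers.
- The arm moves only by the tool apply_moves, never from a script. Its argument "increments" is one flat list of numbers, 6 for each row, row after row: the shift along the world's x, y, z in m, then the turn, a rotation vector about the world's x, y, z in rad. In form: [tx, ty, tz, rx, ry, rz, tx, ty, tz, rx, ry, rz, ...]. A call has 1 to 20 rows; each row shifts and turns the pose as measured when the row begins; what a row does not reach is not made up. A row lasts 1/12 s, in which the tool goes at most 41.7 mm and 7.16 degrees, less where a joint would pass 70% of its speed; a pose out of reach is approached as far as the arm can. A call with a gripper value outside its range is refused whole. "hand" is the closure, from 0 (fully open) to 1 (shut), set as the call begins (left out, the last holds). The fingers move at their own pace and stop on an object; "force" is the grip in N (left out, the last holds). Time passes only in rows, so rows that do not move let the fingers close. It gives the time, the measured TCP pose, the force and the opening at its end, in the units of the state.
- arm.get_state(): the state, without advancing time (a new reading comes with each control period).
- optics.grab_frame(name): name is "scene" or "top"; returns the picture (480x640x3 uint8, red, green, blue); there is no depth.
- optics.camera_model(name): a dict with "fx", "fy", "cx", "cy" (pixels), "world_to_cam" (4x4, takes a point from world to camera coordinates). Camera axes: x right, y up, looking along -z (the intrinsics and any distortion apply to the point x, -y, -z); pixel columns grow to the right and rows downward; lengths in m; the calibration is good to about 2 mm. A picture is of the moment at which its call begins. camera_model takes no time and is no camera call.
- arm.job_done(): hands the job in, once; it reports no verdict.
Trained networks look in the newest picture that a camera, given by its name, has taken for a name from the list of things; names that differ only in an ending like _2 or _b are one class to them, and where a whole thing is asked for, a point or a joint stands for the part that bears it (a point fixed in the world has none). Each returns a list of dicts, best first, with "conf" (0 to 1); they miss things now and then, are a little off and sometimes report something else, mostly with a low value. They report only what shows in the picture. A call takes as long as a camera call. They do not tell look-alikes from the thing itself.
- finder.find_in(camera, name): "box" ([left, top, right, bottom] in pixels, round what is visible of it).
- finder.landmark_of(camera, name): "point" ([column, row] in pixels: a listed point, or the origin of a listed thing).
The state is a dict: "t": time; "q": joint angles; "qd": joint speeds; "joint_efforts": joint torques, N m; "eef_pos": TCP position; "ee_rot": TCP orientation; "force": force on the tool from outside, world axes, zero at the start; "moment": the same for the moment, N m; "width": finger opening in m.
Only numpy, scipy, OpenCV 4.12 (cv2) and the standard library are available. Lean on these libraries where they do the work, as an engineer would, in place of code of your own. Each camera call takes 0.05 s, during which the arm holds its last target. There are 200 camera calls.

## Working session

There is one attempt and no reset: what is moved stays moved. The work goes in short steps, Python scripts to look and compute and a tool call to move; the robot and the scene stay as the last step left them, time stands still between calls to the robot, and variables do not carry over. Pictures are saved under pics/ and viewed, about 8 in all and at most 12, crops included, and the job is handed in when it is done.

Besides the shell and the picture viewer there is one more tool, called after "Call:" as name(argument=value, ...), one argument or row to a line, values as JSON. apply_moves: Moves the arm, as the interface text tells. Its arguments: {"type":"object","properties":{"increments":{"type":"array"},"hand":{"type":"number"},"force":{"type":"number"}},"required":["increments"]}

```bash
mkdir -p pics; cat > h.py <<'E'
import numpy as np, cv2
from station import arm, optics, finder
def grab(n,f=None):
    im=optics.grab_frame(n)[:,:,::-1].copy()
    if f: cv2.imwrite('pics/'+f,im)
    return im
def ray(n,p,z):
    m=optics.camera_model(n);T=np.array(m['world_to_cam']);R=T[:3,:3];c=-R.T@T[:3,3]
    K=np.array([[m['fx'],0,m['cx']],[0,m['fy'],m['cy']],[0,0,1.]])
    d=cv2.undistortPoints(np.array([[p]],float),K,np.array(m.get('dist',m.get('distortion',[0,0,0,0,0])),float))[0,0]
    w=R.T@np.array([d[0],-d[1],-1]);return c+w*(z-c[2])/w[2]
def proj(n,P):
    m=optics.camera_model(n);T=np.array(m['world_to_cam']);c=T[:3,:3]@np.array(P)+T[:3,3]
    return m['cx']+m['fx']*c[0]/-c[2], m['cy']+m['fy']*-c[1]/-c[2]
E
python3 - <<'E'
from h import *
np.set_printoptions(precision=4,suppress=True)
print(optics.camera_model('top').keys())
a=grab('top','t1.png');b=grab('scene','s1.png')
Z=dict(pad_top=.06,wedge_heel=.015,wedge=0,stirrer=0,short_foot=.008,dishes=0,rack=0,bottle=0,burner=0)
for c in('top','scene'):
  for n,z in Z.items():
    for d in finder.landmark_of(c,n)[:3]: print(c,n,round(d['conf'],2),np.round(d['point']),ray(c,d['point'],z))
print(arm.get_state())
E
```

```text
dict_keys(['fx', 'fy', 'cx', 'cy', 'world_to_cam'])
top pad_top 0.45 [316. 235.] [ 0.6309 -0.0412  0.06  ]
top wedge_heel 0.84 [295. 144.] [ 0.8298 -0.0002  0.015 ]
top wedge_heel 0.82 [267. 187.] [0.7384 0.0595 0.015 ]
top wedge_heel 0.6 [225. 216.] [0.6802 0.1488 0.015 ]
top wedge 0.8 [316. 138.] [ 0.8469 -0.0441  0.    ]
top wedge 0.73 [270. 172.] [0.7737 0.0558 0.    ]
top wedge 0.55 [252. 222.] [0.6688 0.0945 0.    ]
top stirrer 0.65 [342. 285.] [ 0.5305 -0.0935  0.    ]
top dishes 0.85 [253. 311.] [0.4818 0.0931 0.    ]
top dishes 0.35 [395. 194.] [ 0.7212 -0.2092  0.    ]
top dishes 0.25 [432. 339.] [ 0.4162 -0.2741  0.    ]
top rack 0.76 [395. 191.] [ 0.7283 -0.2105  0.    ]
top bottle 0.91 [434. 339.] [ 0.4167 -0.279   0.    ]
top bottle 0.53 [313. 237.] [ 0.6328 -0.0346  0.    ]
top burner 0.58 [449. 273.] [ 0.5507 -0.3161  0.    ]
scene pad_top 0.72 [349. 238.] [ 0.63   -0.0395  0.06  ]
scene wedge_heel 0.92 [456. 268.] [0.6744 0.1452 0.015 ]
scene wedge_heel 0.87 [414. 301.] [0.7375 0.0567 0.015 ]
scene wedge_heel 0.63 [392. 355.] [0.8316 0.0006 0.015 ]
scene wedge 0.95 [
[... 218 characters left out ...]
6 [351. 254.] [ 0.6204 -0.0318  0.008 ]
scene dishes 0.88 [406. 202.] [0.4831 0.1001 0.    ]
scene rack 0.87 [252. 312.] [ 0.7268 -0.2089  0.    ]
scene bottle 0.72 [221. 189.] [ 0.4138 -0.2767  0.    ]
scene burner 0.56 [196. 239.] [ 0.5538 -0.3161  0.    ]
{'t': 1.0, 'q': array([-0.8619,  0.3586,  0.0119,  0.    , -1.2241, -0.2881]), 'qd': array([-0.0002,  0.0004,  0.0011, -0.0007,  0.0001,  0.0011]), 'joint_efforts': array([  0.0013, -58.239 ,  29.3303,   7.0027,   0.0124,  -0.    ]), 'eef_pos': array([ 0.2757, -0.6161,  0.2376]), 'ee_rot': array([-3.1416,  0.    ,  1.9916]), 'force': array([ 0.5274, -0.1282, -0.2274]), 'moment': array([0.0506, 0.0388, 0.0007]), 'width': 0.08794156844565}
```

View pics/t1.png

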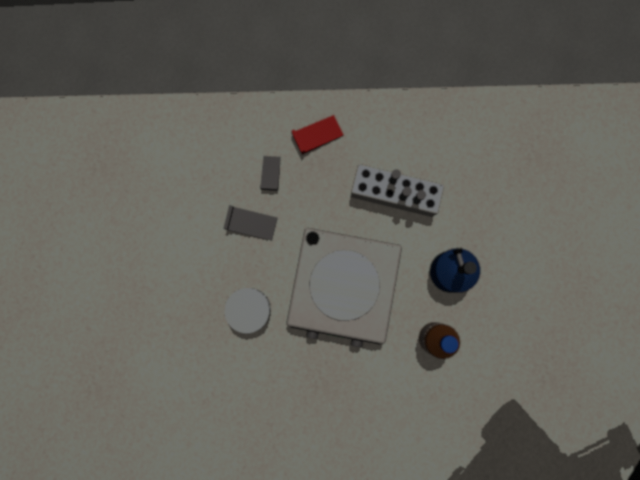

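View pics/s1.png

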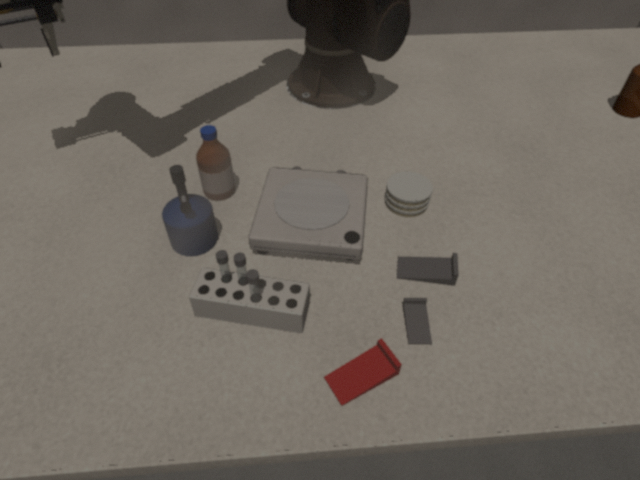

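The top view (640x480) shows three candidates for the wedge: the large grey one at (252,222), a small grey one at (270,172) and a red one at (316,138). By the description I choose the large grey one. The pad is at (313,238) and the stirrer corners are near (306,230), (400,245), (386,341) and (290,325). Next is one close crop with the model overlaid.

```bash
python3 - <<'E'
from h import *
from scipy.optimize import least_squares
np.set_printoptions(precision=4,suppress=True)
im=cv2.imread('pics/t1.png')
for p in [(306,230),(400,245),(386,341),(290,325)]: print('corner',ray('top',p,.054))
# wedge mask in top image
hsv=cv2.cvtColor(im,cv2.COLOR_BGR2HSV);g=im.max(2)
roi=np.zeros(g.shape,np.uint8);roi[200:245,220:282]=1
m=((g<105)&(roi>0)).astype(np.uint8)
r=cv2.minAreaRect(cv2.findNonZero(m));print(r,m.sum());bx=cv2.boxPoints(r)
for p in bx: print('w',p,ray('top',p,.01))
c=cv2.resize(im[195:345,215:415],None,fx=4,fy=4,interpolation=cv2.INTER_CUBIC)
cv2.polylines(c,[np.int32((bx-[215,195])*4)],True,(0,0,255),1)
for p in [(306,230),(400,245),(386,341),(290,325)]: cv2.circle(c,((p[0]-215)*4,(p[1]-195)*4),4,(0,255,0),1)
cv2.imwrite('pics/c1.png',cv2.convertScaleAbs(c,alpha=1.3))
E
```

```text
corner [ 0.6419 -0.0218  0.054 ]
corner [ 0.6074 -0.2092  0.054 ]
corner [ 0.419  -0.1749  0.054 ]
corner [0.4542 0.013  0.054 ]
((249.58828735351562, 225.1470947265625), (52.14515686035156, 31.044557571411133), 14.03624439239502) 1439
w [220.5295 233.8824] [0.6431 0.1585 0.01  ]
w [228.0589 203.7647] [0.7064 0.1426 0.01  ]
w [278.6471 216.4118] [0.6771 0.0368 0.01  ]
w [271.1177 246.5294] [0.6142 0.0532 0.01  ]
```

View pics/c1.png

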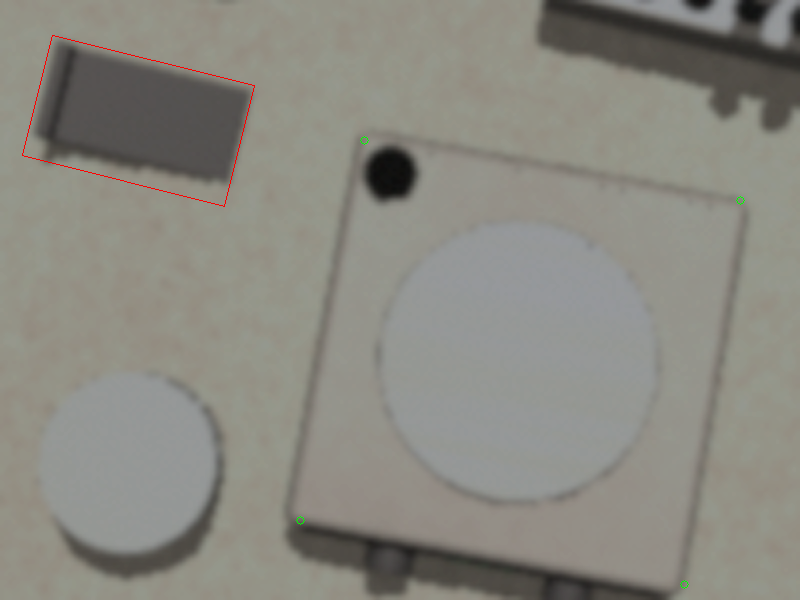

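The crop confirms the larger grey wedge: heel plate at the left (crop x 38-75), thin end at the right facing the pad corner. The pad is at crop (390,174) and the stirrer corners are at (362,131), (748,201), (683,597) and (288,518).

```bash
python3 - <<'E'
from h import *
np.set_printoptions(precision=4,suppress=True)
f=lambda c:(215+c[0]/4-.4,195+c[1]/4-.4)
P=[ray('top',f(c),.054) for c in[(362,131),(748,201),(683,597),(288,518)]]
A,B,C,D=P;print(np.array(P))
x=(A-D)+(B-C);y=(A-B)+(D-C);print('yaw',np.arctan2(x[1],x[0]),np.arctan2(-y[0],y[1]),'sides',np.linalg.norm(A-D),np.linalg.norm(A-B))
ctr=np.mean(P,0);yaw=np.mean([np.arctan2(x[1],x[0]),np.arctan2(-y[0],y[1])]);R=np.array([[np.cos(yaw),-np.sin(yaw)],[np.sin(yaw),np.cos(yaw)]])
print('ctr',ctr,yaw,'pad model',ctr[:2]+R@[.08,.08],'pad seen',ray('top',f((390,174)),.06))
print('wedge goal',ctr[:2]+R@[.08,.107])
W=[ray('top',f(c),z) for c,z in[((250,88),.003),((228,181),.003),((62,42),.03),((38,137),.03)]]
print(np.array(W))
t=(W[0]+W[1])/2;h=(W[2]+W[3])/2;d=h-t;print('tip',t,'heel',h,'len',np.linalg.norm(d[:2]),'wyaw',np.arctan2(-d[0],d[1]))
print('in stirrer: tip',R.T@(t-ctr)[:2],'heel',R.T@(h-ctr)[:2])
E
```

```text
[[ 0.6473 -0.0201  0.054 ]
 [ 0.6077 -0.2124  0.054 ]
 [ 0.4135 -0.1734  0.054 ]
 [ 0.4561  0.0197  0.054 ]]
yaw -0.2017269358211698 -0.21008211409411834 sides 0.19527941805953397 0.1963309594350101
ctr [ 0.5311 -0.0966  0.054 ] -0.20590452495764405 pad model [ 0.6258 -0.0346] pad seen [ 0.6246 -0.034   0.06  ]
wedge goal [ 0.6313 -0.0082]
[[0.6778 0.0407 0.003 ]
 [0.6289 0.0528 0.003 ]
 [0.7    0.1347 0.03  ]
 [0.6509 0.1472 0.03  ]]
tip [0.6534 0.0467 0.003 ] heel [0.6755 0.1409 0.03  ] len 0.09676576789152104 wyaw -0.23066509450325628
in stirrer: tip [0.0903 0.1653] heel [0.0927 0.262 ]
```

Call:
apply_moves(
  increments=[0.02,0.033,0,0,0,0.053,0.02,0.033,0,0,0,0.053,0.02,0.033,0,0,0,0.053,0.02,0.033,0,0,0,0.053,0.02,0.033,0,0,0,0.053,0.02,0.033,0,0,0,0.053,0.02,0.033,0,0,0,0.053,0.02,0.033,0,0,0,0.053,0.02,0.033,0,0,0,0.053,0.02,0.033,0,0,0,0.053,0.02,0.033,0,0,0,0.053,0.02,0.033,0,0,0,0.053,0.02,0.033,0,0,0,0.053,0.02,0.033,0,0,0,0.053,0.02,0.033,0,0,0,0.053,0.02,0.033,0,0,0,0.053,0.02,0.033,0,0,0,0.053],
  hand=1,
  force=20,
)

```text
t: 2.42
eef_pos: [0.6217, -0.0327, 0.2398]
ee_rot: [3.141, 0.007, 2.925]
force: [1.3, -0.5, -0.3]
width: 0.0004
```

Call:
apply_moves(
  increments=[0.004,-0.002,-0.03,0,0,0.01,0,0,-0.03,0,0,0,0,0,-0.03,0,0,0,0,0,-0.03,0,0,0,0,0,-0.02,0,0,0,0,0,-0.01,0,0,0,0,0,0,0,0,0,0,0,0,0,0,0],
)

```text
t: 3.08
eef_pos: [0.6319, -0.0248, 0.0859]
ee_rot: [3.139, 0.014, 2.951]
force: [0.6, -0.1, 0.9]
width: 0.0001
```

```bash
python3 - <<'E'
from h import *
s=grab('scene');grab('top','t2.png');st=arm.get_state();print(st['eef_pos'],st['ee_rot'],st['force'])
cv2.imwrite('pics/s2.png',cv2.resize(s[150:300,250:450],None,fx=4,fy=4,interpolation=cv2.INTER_CUBIC))
E
```

```text
[ 0.63246573 -0.02472147  0.08691895] [3.13797805 0.01576693 2.95102454] [0.97868713 0.26350327 0.35545465]
```

View pics/s2.png

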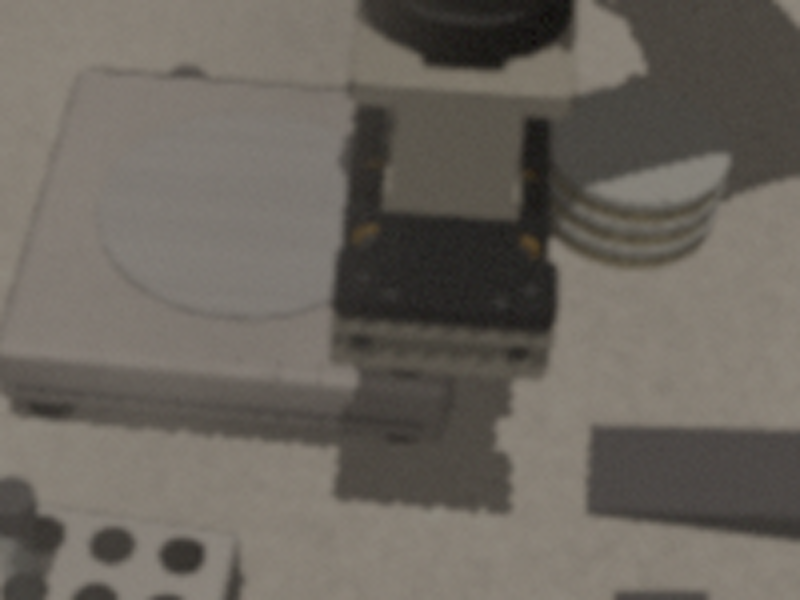

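The view shows the closed gripper above the pad corner, a few mm towards +y of the pad, so I correct by the state and press.

Call:
apply_moves(
  increments=[-0.0065,-0.01,0,0.003,0.016,-0.015,0,0,0,0,0,0,0,0,-0.004,0,0,0,0,0,-0.003,0,0,0,0,0,-0.003,0,0,0],
)

```text
t: 3.6
eef_pos: [0.6293, -0.0355, 0.0834]
ee_rot: [3.134, 0.009, 2.935]
force: [0.3, 0.1, -0.3]
width: 0.0005
```

Call:
apply_moves(
  increments=[-0.003,0,-0.004,0,0.01,0,0,0,-0.004,0,0,0,0,0,-0.004,0,0,0,0,0,-0.004,0,0,0],
)

```text
t: 3.93
eef_pos: [0.6275, -0.035, 0.0671]
ee_rot: [3.135, 0.001, 2.935]
force: [1.9, 2.7, 3.4]
width: 0.0005
```

Call:
apply_moves(
  increments=[0,0,-0.003,0,0,0,0,0,-0.003,0,0,0,0,0,-0.002,0,0,0],
)

```text
t: 4.18
eef_pos: [0.6285, -0.0344, 0.0639]
ee_rot: [3.136, 0.003, 2.939]
force: [-7.9, 1.6, 20.6]
width: 0.0005
```

The pad sank about 7 mm and then the force rose to 20 N, so the short foot met the bench: the rock is felt. Now I retreat.

Call:
apply_moves(
  increments=[0,0,0.001,0,0,0,0,0,0.003,0,0,0,0,0,0.005,0,0,0,0,0,0.008,0,0,0,0,0,0.015,0,0,0,0,0,0.03,0,0,0,0,0,0.03,0,0,0],
)

```text
t: 4.77
eef_pos: [0.6219, -0.0354, 0.152]
ee_rot: [-3.141, -0.013, 2.938]
force: [1.2, 0.9, -0.0]
width: 0.0001
```

Call:
apply_moves(
  increments=[0.008,0.028,0,0,0,0,0.008,0.028,0,0,0,0,0.008,0.028,0,0,0,0,0.008,0.028,0,0,0,0,0.008,0.028,0,0,0,0,0.008,0.028,0,0,0,0,0.008,0.028,0,0,0,0,0.008,0.02,0,0,0,0,0,0,0,0,0,0,0,0,0,0,0,0],
)

```text
t: 5.6
eef_pos: [0.6908, 0.1903, 0.1632]
ee_rot: [3.138, -0.002, 2.934]
force: [-0.3, -0.2, -0.3]
width: 0.0004
```

```bash
cat > wd.py <<'E'
from h import *
import sys
np.set_printoptions(precision=4,suppress=True)
S=np.array([.5311,-.0966]);yw=-.206;R=np.array([[np.cos(yw),-np.sin(yw)],[np.sin(yw),np.cos(yw)]])
grab('top',sys.argv[1]+'t.png');grab('scene',sys.argv[1]+'s.png')
for c in('top','scene'):
  for n,z in(('wedge_heel',.015),('wedge',0),('stirrer',0),('pad_top',.06)):
    for d in finder.landmark_of(c,n)[:3]:
      w=ray(c,d['point'],z);q=R.T@(w[:2]-S)
      if n in('stirrer','pad_top') or abs(q[0]-.08)<.04: print(c,n,round(d['conf'],2),np.round(d['point']),w[:2],'stirrer frame',q)
st=arm.get_state();p=st['eef_pos'];print(st['t'],p,st['ee_rot'],st['force'],'tcp in S',R.T@(p[:2]-S))
E
python3 wd.py a
```

```text
top wedge_heel 0.69 [229. 219.] [0.6725 0.14  ] stirrer frame [0.09   0.2606]
top wedge 0.91 [253. 223.] [0.6656 0.0922] stirrer frame [0.093  0.2123]
top stirrer 0.76 [344. 284.] [ 0.5333 -0.0963] stirrer frame [0.0021 0.0008]
top pad_top 0.47 [314. 237.] [ 0.6274 -0.0368] stirrer frame [0.082  0.0782]
scene wedge_heel 0.71 [457. 267.] [0.6727 0.1466] stirrer frame [0.0888 0.267 ]
scene wedge 0.59 [425. 270.] [0.6624 0.0949] stirrer frame [0.0894 0.2143]
scene stirrer 0.86 [309. 224.] [ 0.5305 -0.1003] stirrer frame [ 0.0001 -0.0037]
scene stirrer 0.66 [349. 255.] [ 0.6159 -0.0333] stirrer frame [0.0701 0.0794]
scene pad_top 0.46 [350. 236.] [ 0.6244 -0.0375] stirrer frame [0.0793 0.0769]
6.1 [0.6909 0.1886 0.1639] [ 3.1368 -0.0014  2.9323] [-0.3961 -0.5057 -0.1337] tcp in S [0.0981 0.3119]
```

Call:
apply_moves(
  increments=[-0.004,0.001,-0.03,0,0,0,-0.004,0.001,-0.03,0,0,0,0,0,-0.03,0,0,0,0,0,-0.025,0,0,0,0,0,-0.015,0,0,0,0,0,-0.006,0,0,0,0,0,0,0,0,0,0,0,0,0,0,0],
)

```text
t: 6.77
eef_pos: [0.6842, 0.189, 0.0271]
ee_rot: [3.132, 0.005, 2.93]
force: [1.0, 0.1, 0.9]
width: 0.0006
```

Call:
apply_moves(
  increments=[-0.001,-0.006,-0.007,0.005,0,0.005,-0.0016,-0.008,-0.003,0,0,0,-0.0016,-0.008,0,0,0,0,-0.001,-0.005,0,0,0,0,0,0,0,0,0,0],
)

```text
t: 7.18
eef_pos: [0.6809, 0.1601, 0.0211]
ee_rot: [3.123, 0.009, 2.936]
force: [-0.6, -0.2, 0.6]
width: 0.0003
```

Call:
apply_moves(
  increments=[-0.004,0.001,-0.002,-0.016,0.0126,0,-0.0016,-0.006,0,0,0,0,-0.0016,-0.006,0,0,0,0,-0.0016,-0.006,0,0,0,0,-0.0016,-0.006,0,0,0,0,-0.0016,-0.006,0,0,0,0],
)

```text
t: 7.68
eef_pos: [0.669, 0.13, 0.0207]
ee_rot: [3.141, 0.002, 2.937]
force: [-0.0, 0.4, -0.3]
width: 0.0004
```

Call:
apply_moves(
  increments=[-0.0016,-0.006,0,0,0,0,-0.0016,-0.006,0,0,0,0,-0.0016,-0.006,0,0,0,0,-0.0016,-0.006,0,0,0,0,-0.0016,-0.006,0,0,0,0],
)

```text
t: 8.1
eef_pos: [0.66, 0.0963, 0.0207]
ee_rot: [3.141, 0.002, 2.937]
force: [-0.5, 0.4, -0.5]
width: 0.0003
```

```bash
python3 wd.py b; python3 -c "
import cv2
a=cv2.imread('pics/bt.png')[180:300,200:360];b=cv2.imread('pics/bs.png')[200:320,310:470]
cv2.imwrite('pics/b.png',cv2.resize(cv2.hconcat([a,b]),None,fx=2.5,fy=2.5,interpolation=2))"
```

```text
top wedge_heel 0.9 [257. 223.] [0.6644 0.0807] stirrer frame [0.0942 0.2008]
top wedge 0.86 [280. 230.] [0.6507 0.0362] stirrer frame [0.0899 0.1545]
top stirrer 0.68 [257. 222.] [0.6679 0.0829] stirrer frame [0.0972 0.2037]
top pad_top 0.64 [311. 238.] [ 0.6251 -0.0322] stirrer frame [0.0788 0.0823]
top pad_top 0.38 [252. 311.] [0.4825 0.0858] stirrer frame [-0.0849  0.1686]
scene wedge 0.83 [390. 271.] [0.6589 0.0336] stirrer frame [0.0984 0.1536]
scene stirrer 0.68 [312. 220.] [ 0.5207 -0.0936] stirrer frame [-0.0108  0.0008]
scene stirrer 0.4 [353. 252.] [ 0.6098 -0.0263] stirrer frame [0.0627 0.0849]
scene pad_top 0.7 [351. 238.] [ 0.6293 -0.0354] stirrer frame [0.0837 0.08  ]
scene pad_top 0.49 [390. 266.] [0.6977 0.0189] stirrer frame [0.1394 0.1472]
8.6 [0.6602 0.0974 0.0206] [3.141  0.0023 2.9373] [-0.294   1.3122 -0.1537] tcp in S [0.0867 0.2163]
```

View pics/b.png

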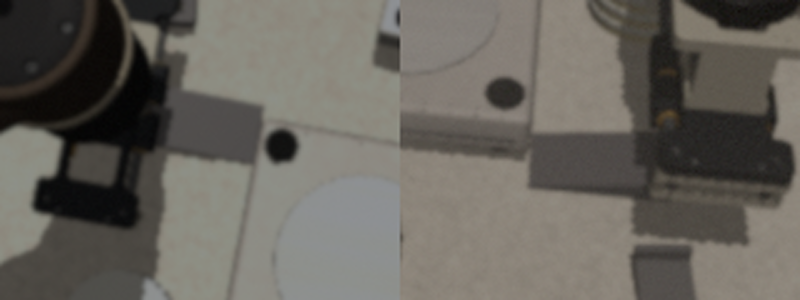

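The crops show the wedge tip straight at the stirrer's side under the pad corner (left panel 262,130), with the heel against the closed fingers. It lies about 12 mm towards +x of the foot line, so I steer slightly to -x while pushing.

Call:
apply_moves(
  increments=[-0.0024,-0.0056,0,0,0,0,-0.0024,-0.0056,0,0,0,0,-0.0024,-0.0056,0,0,0,0,-0.0024,-0.0056,0,0,0,0,-0.0024,-0.0056,0,0,0,0],
)

```text
t: 9.02
eef_pos: [0.648, 0.0689, 0.0207]
ee_rot: [3.14, 0.004, 2.94]
force: [-0.2, 0.7, 0.1]
width: 0.0006
```

```bash
python3 wd.py c; python3 -c "
import cv2
a=cv2.imread('pics/ct.png')[180:300,200:360];b=cv2.imread('pics/cs.png')[200:320,310:470]
cv2.imwrite('pics/c.png',cv2.resize(cv2.hconcat([a,b]),None,fx=2.5,fy=2.5,interpolation=2))"
```

```text
top wedge_heel 0.6 [269. 230.] [0.6479 0.0573] stirrer frame [0.0829 0.1746]
top wedge_heel 0.38 [309. 238.] [ 0.6291 -0.0265] stirrer frame [0.0816 0.0886]
top wedge 0.62 [295. 231.] [0.6459 0.0032] stirrer frame [0.092  0.1212]
top stirrer 0.65 [344. 288.] [ 0.5248 -0.0961] stirrer frame [-0.0062 -0.0008]
top pad_top 0.61 [313. 238.] [ 0.6238 -0.0353] stirrer frame [0.0782 0.0789]
scene wedge 0.92 [371. 263.] [0.6378 0.0036] stirrer frame [0.084  0.1199]
scene stirrer 0.63 [310. 222.] [ 0.5248 -0.0979] stirrer frame [-0.0059 -0.0025]
scene pad_top 0.53 [352. 237.] [ 0.6288 -0.0336] stirrer frame [0.0827 0.0816]
9.5167 [0.6485 0.0698 0.0206] [3.14   0.0036 2.94  ] [-0.7369 -0.0384 -0.7244] tcp in S [0.0808 0.1869]
```

View pics/c.png

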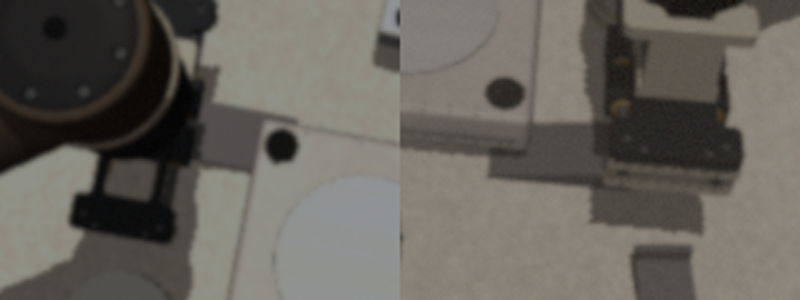

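The wedge has followed and its tip is under the case at about (0.086, 0.122) in the stirrer's frame. Now small steps, watching the force.

Call:
apply_moves(
  increments=[-0.0008,-0.003,0,0,0,0,-0.0008,-0.003,0,0,0,0,-0.0008,-0.003,0,0,0,0,-0.0006,-0.003,0,0,0,0],
)

```text
t: 9.85
eef_pos: [0.6458, 0.0583, 0.0206]
ee_rot: [3.139, 0.004, 2.942]
force: [-0.8, 0.4, -0.1]
width: 0.0005
```

Call:
apply_moves(
  increments=[-0.0005,-0.003,0,0,0,0],
)

```text
t: 9.93
eef_pos: [0.6452, 0.055, 0.0206]
ee_rot: [3.139, 0.004, 2.942]
force: [0.1, 0.0, -0.5]
width: 0.0003
```

Call:
apply_moves(
  increments=[-0.0004,-0.002,0,0,0,0],
)

```text
t: 10.02
eef_pos: [0.6447, 0.0525, 0.0206]
ee_rot: [3.139, 0.004, 2.941]
force: [0.2, 2.2, -0.5]
width: 0.0006
```

Call:
apply_moves(
  increments=[-0.0003,-0.0015,0,0,0,0],
)

```text
t: 10.1
eef_pos: [0.6447, 0.0512, 0.0207]
ee_rot: [3.138, 0.005, 2.941]
force: [0.9, 7.1, -1.4]
width: 0.0002
```

Call:
apply_moves(
  increments=[0,0,0,0,0,0],
)

```text
t: 10.18
eef_pos: [0.6448, 0.0511, 0.0207]
ee_rot: [3.138, 0.005, 2.941]
force: [-0.3, 1.6, -0.4]
width: 0.0006
```

The force jumped to 7 N: the wedge is snug. I back off, rise and test the pad.

Call:
apply_moves(
  increments=[0.001,0.004,0,0,0,0,0.002,0.01,0,0,0,0,0.003,0.015,0,0,0,0,0,0,0.03,0,0,0,0,0,0.03,0,0,0,0,0,0.03,0,0,0,0,0,0,0,0,0,0,0,0,0,0,0],
)

```text
t: 10.85
eef_pos: [0.65, 0.0866, 0.1123]
ee_rot: [-3.14, 0.0, 2.942]
force: [-0.4, 0.6, -0.4]
width: 0.0008
```

```bash
python3 wd.py d
```

```text
top wedge_heel 0.86 [275. 231.] [0.6457 0.0441] stirrer frame [0.0834 0.1611]
top wedge 0.64 [277. 229.] [0.6515 0.0409] stirrer frame [0.0897 0.1592]
top stirrer 0.67 [344. 287.] [ 0.5273 -0.0968] stirrer frame [-0.0037 -0.0009]
top pad_top 0.68 [311. 240.] [ 0.6215 -0.0325] stirrer frame [0.0753 0.0812]
scene wedge_heel 0.92 [395. 258.] [0.6433 0.0434] stirrer frame [0.0812 0.16  ]
scene wedge 0.93 [363. 262.] [ 0.6359 -0.0111] stirrer frame [0.0851 0.1051]
scene stirrer 0.69 [309. 224.] [ 0.5304 -0.101 ] stirrer frame [ 0.0002 -0.0045]
scene pad_top 0.67 [349. 236.] [ 0.6265 -0.0386] stirrer frame [0.0815 0.0762]
11.35 [0.6493 0.0848 0.1106] [-3.1382 -0.0018  2.9414] [ 0.0901  0.2556 -0.2178] tcp in S [0.0786 0.2018]
```

Call:
apply_moves(
  increments=[-0.005,-0.024,0,0,0,0,-0.005,-0.024,0,0,0,0,-0.005,-0.024,0,0,0,0,-0.004,-0.022,0,0,0,0,-0.003,-0.018,0,0,0,0,0,0,0,0,0,0,0,0,0,0,0,0],
)

```text
t: 11.93
eef_pos: [0.6256, -0.0314, 0.1085]
ee_rot: [-3.137, -0.004, 2.942]
force: [0.2, -0.3, 0.6]
width: 0.0005
```

Call:
apply_moves(
  increments=[0,-0.003,-0.01,0,0,0,0,0,-0.01,0,0,0,0,0,-0.006,0,0,0,0,0,-0.004,0,0,0,0,0,-0.002,0,0,0],
)

```text
t: 12.35
eef_pos: [0.626, -0.0329, 0.0727]
ee_rot: [-3.137, -0.004, 2.944]
force: [0.2, -0.5, -1.0]
width: 0.0006
```

Call:
apply_moves(
  increments=[0,0,-0.002,0,0,0,0,0,-0.002,0,0,0],
)

```text
t: 12.52
eef_pos: [0.6262, -0.0326, 0.0707]
ee_rot: [-3.135, -0.005, 2.947]
force: [-12.6, 1.2, 31.7]
width: 0.0007
```

Call:
apply_moves(
  increments=[0,0,0,0,0,0],
)

```text
t: 12.6
eef_pos: [0.6263, -0.0323, 0.0717]
ee_rot: [-3.134, -0.004, 2.948]
force: [-0.1, -0.8, 0.1]
width: 0.0007
```

Call:
apply_moves(
  increments=[0,0,-0.0004,0,0,0],
)

```text
t: 12.68
eef_pos: [0.6267, -0.0319, 0.0719]
ee_rot: [-3.135, -0.003, 2.948]
force: [0.8, -0.0, -0.5]
width: 0.0008
```

Call:
apply_moves(
  increments=[0,0,-0.0004,0,0,0],
)

```text
t: 12.77
eef_pos: [0.6269, -0.0315, 0.0715]
ee_rot: [-3.135, -0.003, 2.949]
force: [0.5, -0.2, 0.3]
width: 0.0004
```

Call:
apply_moves(
  increments=[0,0,-0.0004,0,0,0],
)

```text
t: 12.85
eef_pos: [0.627, -0.0314, 0.0712]
ee_rot: [-3.135, -0.003, 2.949]
force: [-2.7, -1.5, 7.7]
width: 0.0004
```

Call:
apply_moves(
  increments=[0,0,-0.0004,0,0,0],
)

```text
t: 12.93
eef_pos: [0.627, -0.0314, 0.0712]
ee_rot: [-3.134, -0.003, 2.95]
force: [-4.2, -0.1, 9.2]
width: 0.0007
```

Call:
apply_moves(
  increments=[0,0,-0.0004,0,0,0],
)

```text
t: 13.02
eef_pos: [0.627, -0.0314, 0.0712]
ee_rot: [-3.134, -0.003, 2.95]
force: [-2.5, 0.3, 7.6]
width: 0.0004
```

Call:
apply_moves(
  increments=[0,0,-0.0005,0,0,0,0,0,-0.0005,0,0,0,0,0,-0.0005,0,0,0,0,0,-0.0005,0,0,0,0,0,-0.0005,0,0,0,0,0,-0.0005,0,0,0],
)

```text
t: 13.52
eef_pos: [0.627, -0.0314, 0.0712]
ee_rot: [-3.133, -0.002, 2.952]
force: [-1.4, 0.6, 7.9]
width: 0.0004
```

Call:
apply_moves(
  increments=[0,0,-0.0005,0,0,0,0,0,-0.0005,0,0,0,0,0,-0.0005,0,0,0],
)

```text
t: 13.77
eef_pos: [0.627, -0.0314, 0.0712]
ee_rot: [-3.132, -0.002, 2.953]
force: [-3.2, 0.7, 6.5]
width: 0.0004
```

Call:
apply_moves(
  increments=[0,0,-0.0008,0,0,0,0,0,-0.0008,0,0,0,0,0,-0.0008,0,0,0,0,0,-0.0008,0,0,0,0,0,-0.0008,0,0,0,0,0,-0.0008,0,0,0],
)

```text
t: 14.27
eef_pos: [0.627, -0.0314, 0.0712]
ee_rot: [-3.131, -0.001, 2.955]
force: [-4.4, 0.8, 9.8]
width: 0.0001
```

Call:
apply_moves(
  increments=[0,0,0.001,0,0,0,0,0,0.004,0,0,0,0,0,0.015,0,0,0,0,0,0.03,0,0,0,0,0,0.03,0,0,0,-0.02,0.03,0.02,0,0,0,-0.02,0.03,0.01,0,0,0,-0.02,0.03,0.01,0,0,0,-0.02,0.03,0,0,0,0,-0.02,0.03,0,0,0,0,-0.01,0.03,0,0,0,0,0,0.03,0,0,0,0,0,0,0,0,0,0,0,0,0,0,0,0],
)

```text
t: 15.43
eef_pos: [0.5102, 0.1866, 0.1949]
ee_rot: [-3.134, -0.004, 2.951]
force: [-0.1, 1.2, 0.3]
width: 0.0004
```

```bash
python3 wd.py e; python3 -c "
import cv2
a=cv2.imread('pics/et.png')[180:340,210:410];b=cv2.imread('pics/es.png')[160:320,240:440]
cv2.imwrite('pics/e.png',cv2.resize(cv2.hconcat([a,b]),None,fx=2,fy=2,interpolation=2))"
```

```text
top wedge_heel 0.66 [276. 232.] [0.6432 0.0418] stirrer frame [0.0814 0.1584]
top wedge 0.6 [301. 236.] [ 0.6364 -0.0088] stirrer frame [0.0851 0.1074]
top stirrer 0.81 [343. 286.] [ 0.529  -0.0949] stirrer frame [-0.0024  0.0012]
top stirrer 0.17 [250. 310.] [0.4829 0.0987] stirrer frame [-0.0871  0.1813]
top pad_top 0.73 [311. 239.] [ 0.6225 -0.0319] stirrer frame [0.0762 0.082 ]
scene wedge_heel 0.7 [392. 259.] [0.6441 0.0378] stirrer frame [0.0831 0.1547]
scene wedge 0.96 [361. 260.] [ 0.6309 -0.0149] stirrer frame [0.081  0.1004]
scene stirrer 0.72 [311. 222.] [ 0.5244 -0.0967] stirrer frame [-0.0066 -0.0014]
scene pad_top 0.74 [349. 239.] [ 0.633  -0.0402] stirrer frame [0.0882 0.076 ]
15.9333 [0.5108 0.1847 0.1948] [-3.1334 -0.004   2.9475] [ 0.0576 -0.0301 -0.3772] tcp in S [-0.0774  0.2712]
```

View pics/e.png

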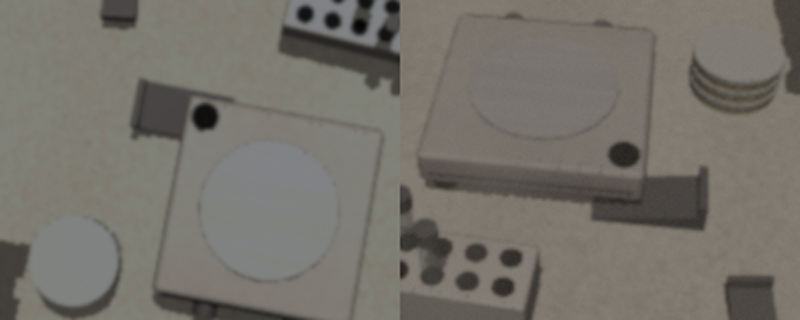

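Both crops show the wedge under the pad corner, its tip hidden by the case and its heel at (140,105) left and (703,197) right. The stirrer looks unmoved and level, the dishes, rack and small grey wedge in view look undisturbed, and the arm is clear. I hand the job in.

```bash
python3 -c "
from station import arm
print(arm.job_done())"
```

```text
the job is handed in; nothing more can be done
None
```

The wedge is under the short foot, the stirrer no longer rocks, and I handed the job in at about 16 s.

- **First press:** the pad sank about 7 mm and the force then climbed to about 20 N as the foot met the bench, so the rock was felt.
- **Wedge push:** I pushed the larger grey wedge by its heel until the force rose from about 1 N to 7 N. It ended near (82, 106) mm in the stirrer's frame. The four last readings gave y of about 100 to 108 mm, all inside the 93 to 121 mm limit.
- **Second press:** the pad held at its unloaded height under 6.5 to 10 N for about 1.3 s, with no measurable sinking.
- **Overshoot:** my first touch in that test briefly reached 32 N. It was on the fingers, and I saw no effect on the stirrer or wedge.
- **Final picture:** the stirrer is within a few mm of where it started. The dishes, rack and small grey wedge looked undisturbed. The bottle, burner and red wedge were outside that last crop; the arm's path stayed clear of them.

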